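# Fold down and lock the order-tablet stand

## Task

Fold the order tablet's stand flat for cleaning: first flip the red ratchet lever over to its released side, then press the tilted tablet gently down until it lies fully flat on the base, without letting it slam. Then slide the blue transport lock all the way in over the tablet's edge to its end stop, and leave the green mug and the white cup where they stand.

Things in the scene. Friction and masses are not known exactly. Their poses are not given: they have to be found in the camera images.
- stand: aluminium stand screwed to the worktop, base plate 180 x 170 x 16 mm. Origin: centre of its underside on the worktop; z up; +x points from the tablet's hinge to its free edge, +y to the side with red lever and blue lock. Panel hinge axis: along y at x = -85, z = 50 mm. Lever pivot: along y at x = -21, z = 54 mm. Ratchet wheel and pawl at y = 81 to 96 mm, tablet's edge at y = 75 mm
- panel (a joint): tilt of the tablet panel (rad): 0 flat on the base, grows as the free (+x) edge is raised, at most 1.05. Stiff hinge: it stays where it is left. A ratchet (teeth 20 degrees apart) blocks it downward while the pawl is engaged; upward it clicks freely. With the pawl released about 2 to 8 N at screen_far presses it down
- screen_far (a point): point on the screen's surface, 125 mm from the hinge axis along the panel, mid-width, 12 mm above the plane through the axis. Frame turns with the panel: x along the panel to the free edge, z out of the screen. Panel 150 mm wide, ends 160 mm from the hinge axis. When flat the screen is 62 mm above the worktop
- pawl (a joint): red ratchet lever (rad): about 0 to 0.3 engaged, the bar leaning to the stand's -x side; 1.1 fully released, leaning to +x. Top-heavy: past about 0.55 it falls to the released stop by itself and stays there, below that it falls back. Less than 1 N at the bar turns it
- lever_grip (a point): centre of the red lever's crossbar: round bar 18 mm thick, 66 mm long along the stand's y (y = 99 to 165 mm; the steel arm joins it at the end next to the tablet), axis 72 mm from the lever's pivot. It moves about 75 mm toward the stand's +x as the lever is flipped; its axis is 115 mm up at both stops, 126 mm half-way
- lock (a joint): transport lock (m): 0 open, 0.030 at its end stop; grows as the knob slides toward the tablet (the stand's -y). About 2 N moves it and it stays where it is left. At the end stop its steel tongue covers the flat tablet's edge by some 15 mm; slid in early it would block the tablet
- lock_knob (a point): centre of the blue lock knob, 34 (x) x 24 (y) x 28 mm high, its middle 83 mm and its top 97 mm above the worktop; the housing below it ends 62 mm above the worktop
- mug_green: olive mug, 85 x 109 x 101 mm, bystander; origin at the centre of its underside
- cup_white: white cup upside down, 80 x 108 x 64 mm, bystander; origin at the centre of its underside

How it is judged:
By the outcome, as a careful person would: the job done as asked, in the order asked, and still so for the second after the job is handed in, with the robot touching nothing.
It also fails if it takes over 53 s, if anything falls off the work surface, if the arm or the gripper's body presses on something with over 40 N, if the wrist force passes 120 N, or if a joint passes its speed limit or range.

## Robot

A 7-joint arm with a two-finger parallel gripper is mounted at the origin on a cart in front of the work surface, level with it; the furniture and walls round the work are solid. World frame = base frame: x ahead of the robot, y to its left, z up, the work surface at z = 0. Lengths are in mm, angles in rad, forces in N, time in s.
With the tool pointing down it reaches from about 400 to 850 mm from the base axis. Payload 10.4 kg.
Tool frame: the origin (TCP) lies midway between the tips of the shut fingers; the grasp point (between the pads) lies 19 mm behind it; y points along the fingers, x is the direction in which the jaws open and shut, and the axes are right-handed (so a half turn about y gives the same grasp; the last joint's range is limited). The gripper opens to 85 mm and grips with 20 to 120 N. Pads are 22 mm wide; open, the fingers measure 114 mm over their backs; the gripper's body (76 mm by 85 mm) begins 54 mm behind the grasp point. The pads swing forward as they close: fully open they stand 13 mm farther back than shut.
Start: joints at [-1.345, 0.332, -0.065, 1.46, 0.022, 1.35, -0.088], TCP at [153.886, 605.781, 231.338] pointing down, gripper open.
Joint ranges: [-2.6, 2.6], [-0.5, 2.12], [-1.47, 1.34], [0.16, 2.42], [-1.27, 4.41], [0.06, 2.06], [-2.6, 2.6]. Speed limits (rad/s): [2.22, 2.22, 2.79, 2.79, 3.14, 3.14, 3.14].

## Interface

Orientations are given as a unit quaternion [w, x, y, z].
In Python, from bench import get_state, read_camera, camera_model, finish_job, regions_of gives the robot as it stands.
- The arm moves only by the tool servo_tool, never from a script. Its argument "deltas" is a list of rows, each a list of 5 numbers: the shift along the tool's x, y, z in cm, then the turn about the tool's y in degrees, then the finger opening in cm, from 0 to 8.54. In form: [[tx, ty, tz, roll, gripper], ...]. A call has 1 to 20 rows; each row shifts and turns the commanded pose from where the row before left it, along the tool's axes as they then stand; what a row does not reach is not made up. A row lasts 1/10 s, in which the tool goes at most 50 mm and 8.59 degrees, less where a joint would pass 70% of its speed; a pose out of reach is approached as far as the arm can. A call is refused whole if a number of a shift passes 5 or a number of a turn 8.59, either way. A call with a gripper value outside its range is refused whole. The fingers move at their own pace and stop on an object; "newtons" is the grip in N (left out, the last holds). Time passes only in rows, so rows that do not move let the fingers close. It gives the time, the measured TCP pose, the force and the opening at its end, in the units of the state.
- get_state(): the state, without advancing time (a new reading comes with each control period).
- read_camera(name): name is "scene" or "top" or "wrist"; returns the picture (400x640x3 uint8, red, green, blue); there is no depth.
- camera_model(name): a dict with "K" (3x3 intrinsics, pixels), "world_to_cam" (4x4, takes a point from world to camera coordinates). Camera axes: x right, y up, looking along -z (the intrinsics and any distortion apply to the point x, -y, -z); pixel columns grow to the right and rows downward; lengths in mm; the calibration is good to about 2 mm. A picture is of the moment at which its call begins: read the wrist's pose just before it. camera_model takes no time and is no camera call; for the wrist camera it gives the pose at the moment of the call.
- finish_job(): hands the job in, once; it reports no verdict.
Trained networks look in the newest picture that a camera, given by its name, has taken for a name from the list of things; names that differ only in an ending like _2 or _b are one class to them, and where a whole thing is asked for, a point or a joint stands for the part that bears it (a point fixed in the world has none). Each returns a list of dicts, best first, with "score" (0 to 1); they miss things now and then, are a little off and sometimes report something else, mostly with a low value. They report only what shows in the picture. A call takes as long as a camera call.
- regions_of(camera, thing): "pixels" (400x640 bool, what is visible of it) and "rect" ([left, top, right, bottom] in pixels, round what is visible of it).
The state is a dict: "time": time; "joints": joint angles; "qvel": joint speeds; "effort": joint torques, N m; "position": TCP position; "ee_rot": TCP orientation; "wrist_force": force on the tool from outside, world axes, zero at the start; "ft_torque": the same for the moment, N m; "grip_width": finger opening in mm.
Only numpy, scipy, OpenCV 4.12 (cv2) and the standard library are available. Lean on these libraries where they do the work, as an engineer would, in place of code of your own. Each camera call takes 0.05 s, during which the arm holds its last target.

## Working session

There is one attempt and no reset: what is moved stays moved. The work goes in short steps, Python scripts to look and compute and a tool call to move; the robot and the scene stay as the last step left them, time stands still between calls to the robot, and variables do not carry over. Pictures are saved under pics/ and viewed, and the job is handed in when it is done.

Besides the shell and the picture viewer there is one more tool, called after "Request:" by a JSON object that holds its "name" and its "arguments", one argument or row to a line. servo_tool: Moves the arm, as the interface text tells. Its arguments: {"type":"object","properties":{"deltas":{"type":"array"},"newtons":{"type":"number"}},"required":["deltas"]}

```bash
ls; mkdir -p pics; python3 - <<'E'
from bench import *
import cv2
s=get_state();print(s)
for c in("scene","top","wrist"):
    m=camera_model(c);im=read_camera(c);cv2.imwrite(f"pics/{c}0.png",im[:,:,::-1]);print(c,m)
    for t in("stand","panel","pawl","lock","mug_green","cup_white"):
        for r in regions_of(c,t)[:2]:print(c,t,r["score"],r["rect"])
print(get_state()["time"])
E
```

```text
pics
{'time': 0.0, 'joints': array([-1.34462555,  0.33287776, -0.06467825,  1.46096324,  0.02160894,
        1.34988582, -0.08849405]), 'qvel': array([ 7.51487339e-04,  2.15623941e-03,  7.32367264e-05, -5.61886494e-04,
        7.33902662e-04,  2.55150569e-04,  5.32335870e-04]), 'effort': array([ 3.64465232e-04, -6.25450230e+01,  4.93639405e-02, -3.91611171e+01,
        1.61861797e-02,  9.96442657e-03,  2.27824671e-05]), 'position': array([153.81031541, 605.38579635, 230.50173205]), 'ee_rot': array([-0.55783262,  0.55850227,  0.43372411, -0.43448979]), 'wrist_force': array([-0.72220812,  0.30894939, -0.33142685]), 'ft_torque': array([ 0.04433786, -0.00896665,  0.02414322]), 'grip_width': 85.35475451557353}
scene {'K': array([[379.53602804,   0.        , 318.20775108],
       [  0.        , 379.53602804, 199.26078016],
       [  0.        ,   0.        ,   1.        ]]), 'world_to_cam': array([[ 8.59716796e-01, -5.10770829e-01, -4.37731894e-04,
        -5.99622300e+02],
       [ 3.65528821e-01,  6.14650008e-01,  6.98995028e-01,
        -1.57196277e+02],
       [-3.56757218e-01, -6.0109
[... 1089 characters left out ...]
71 [342.7, 221.5, 383.5, 243.8]
top lock 0.72 [368.4, 178.0, 397.6, 202.3]
top mug_green 0.61 [215.3, 254.2, 260.3, 297.4]
top cup_white 0.83 [317.3, 106.4, 347.5, 151.5]
wrist {'K': array([[331.95214116,   0.        , 318.84462948],
       [  0.        , 331.95214116, 196.3721152 ],
       [  0.        ,   0.        ,   1.        ]]), 'world_to_cam': array([[ 2.46157121e-01,  9.69229933e-01,  8.89043060e-05,
        -6.25883197e+02],
       [-9.24203565e-01,  2.34749322e-01, -3.01231683e-01,
         3.92926980e+01],
       [-2.91983635e-01,  7.40681583e-02,  9.53550977e-01,
        -3.80001524e+02],
       [ 0.00000000e+00,  0.00000000e+00,  0.00000000e+00,
         1.00000000e+00]])}
1.05
```

View pictures.

View pics/scene0.png

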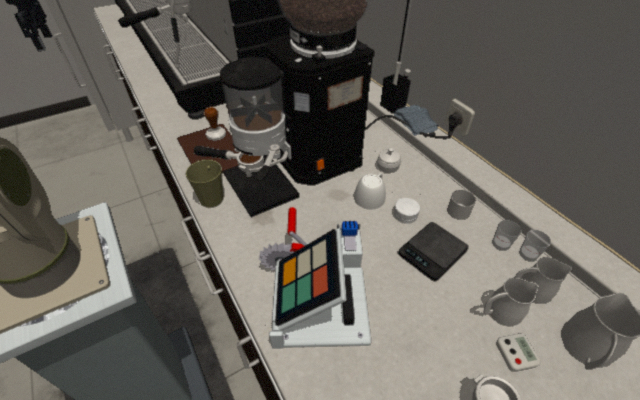

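View pics/top0.png

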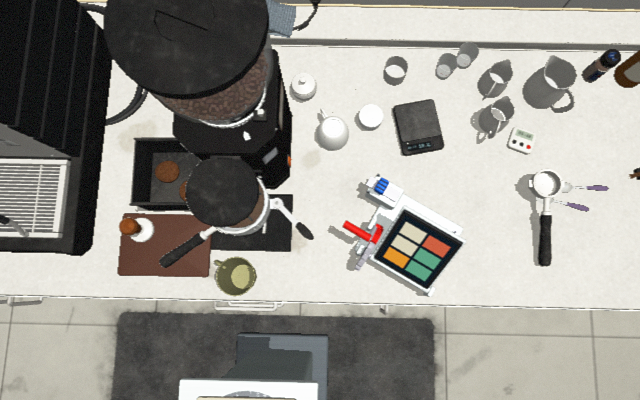

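View pics/wrist0.png

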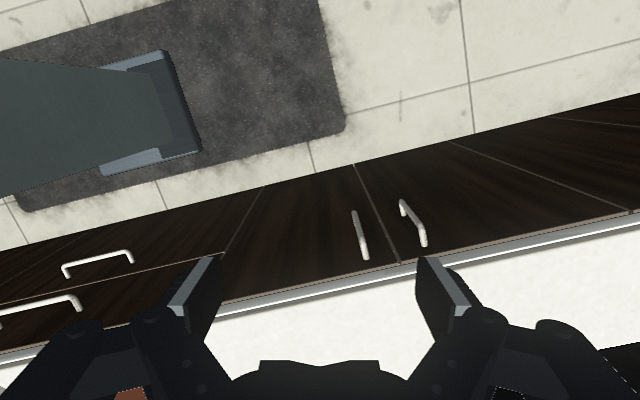

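```bash
python3 - <<'E'
import cv2
a=cv2.imread("pics/scene0.png")[195:360,240:390];b=cv2.imread("pics/top0.png")[160:310,325:475]
cv2.imwrite("pics/z1.png",cv2.resize(a,None,fx=3.6,fy=3.6,interpolation=cv2.INTER_CUBIC));cv2.imwrite("pics/z2.png",cv2.resize(b,None,fx=4,fy=4,interpolation=cv2.INTER_CUBIC))
E
```

```text
(no output)
```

View pics/z1.png

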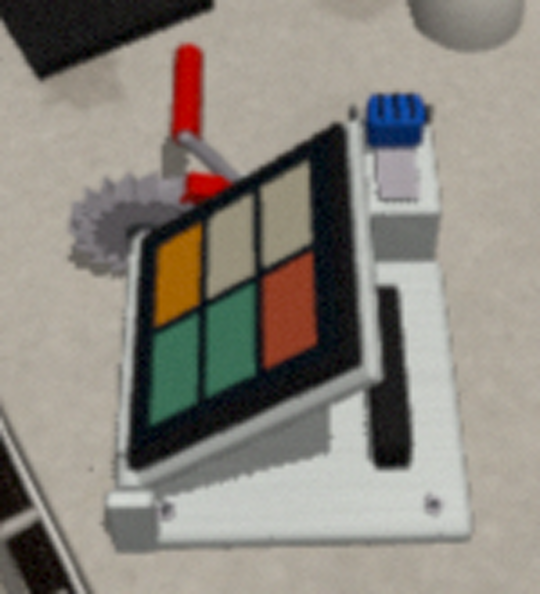

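View pics/z2.png

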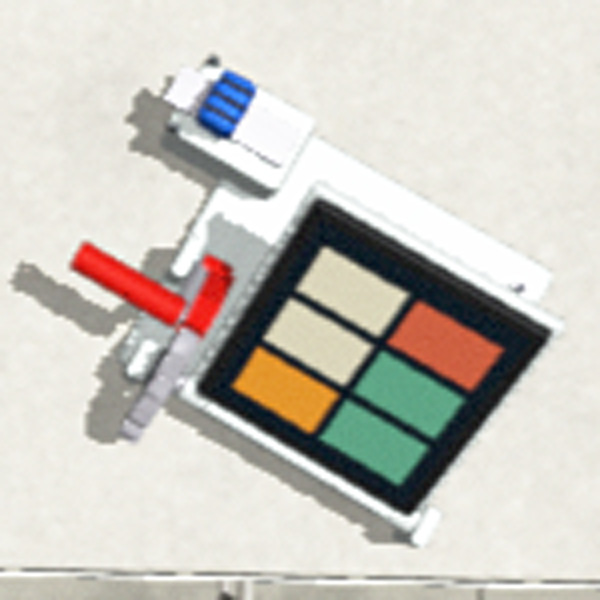

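```bash
cat > h.py <<'E'
import numpy as np
from bench import *
def proj(c,P,m=None):
    m=m or camera_model(c);p=m["world_to_cam"]@np.r_[P,1];p=np.array([p[0],-p[1],-p[2]])
    q=m["K"]@p;return q[:2]/q[2]
def back(c,uv,z,m=None):
    m=m or camera_model(c);T=m["world_to_cam"];R,t=T[:3,:3],T[:3,3]
    d=np.linalg.inv(m["K"])@np.r_[uv,1];d=R.T@(d*[1,-1,-1]);o=-R.T@t
    return o+d*(z-o[2])/d[2]
def s2w(p,P):
    c,s=np.cos(p[2]),np.sin(p[2]);return np.array([p[0]+c*P[0]-s*P[1],p[1]+s*P[0]+c*P[1],P[2]])
def w2s(p,P):
    c,s=np.cos(p[2]),np.sin(p[2]);a=P[0]-p[0];b=P[1]-p[1];return np.array([c*a+s*b,-s*a+c*b,P[2]])
E
python3 - <<'E'
from h import *
from scipy.optimize import least_squares
S=lambda u,v:(240+u/3.6,195+v/3.6); T=lambda u,v:(325+u/4,160+v/4)
M={c:camera_model(c) for c in("scene","top")}
def pan(a,x,y,z): return np.array([-85+x*np.cos(a)-z*np.sin(a),y,50+x*np.sin(a)+z*np.cos(a)])
def lev(p,y): th=p-0.55; return np.array([-21+72*np.sin(th),y,54+72*np.cos(th)])
obs=[("top",T(318,190),lambda q:pan(q[3],160,75,12)),("top",T(560,325),lambda q:pan(q[3],160,-75,12)),
("top",T(190,390),lambda q:pan(q[3],q[5],75,12)),("top",T(415,515),lambda q:pan(q[3],q[5],-75,12)),
("scene",S(345,125),lambda q:pan(q[3],160,75,12)),("scene",S(380,372),lambda q:pan(q[3],160,-75,12)),
("scene",S(130,468),lambda q:pan(q[3],q[5],-75,12)),("scene",S(140,235),lambda q:pan(q[3],q[5],75,12)),
("scene",S(469,530),lambda q:np.array([90,-85,16.])),("top",T(552,270),lambda q:np.array([90,-85,16.])),
("top",T(82,258),lambda q:lev(q[4],163)),("scene",S(187,55),lambda q:lev(q[4],163)),
("top",T(228,103),lambda q:np.array([q[6],q[7],97])),("scene",S(396,107),lambda q:np.array([q[6],q[7],97])),]
def f(q): return np.concatenate([proj(c,s2w(q[:3],g(q)),M[c])-uv for c,uv,g in obs])
x0=[back("top",T(380,340),60)[0],back("top",T(380,340),60)[1],-.55,.6,.1,5,60,120]
r=least_squares(f,x0,loss="soft_l1");q=r.x;print(q.round(3));print(f(q).reshape(-1,2).round(1))
p=q[:3]
for n,P in(("grip",lev(q[4],132)),("grip rel",lev(1.1,132)),("far",pan(q[3],125,0,12)),("flat",pan(0,125,0,12)),("knob",np.array([q[6],q[7],83]))):print(n,P.round(1),s2w(p,P).round(1))
for t,c in(("mug",(235,285)),("cup",(333,140))):w=back("top",c,20);print(t,w.round(),w2s(p,w).round())
s=get_state();from scipy.spatial.transform import Rotation as R
o=s["ee_rot"];print(R.from_quat(o[[1,2,3,0]]).as_matrix().round(3))
np.save("p.npy",q)
E
```

```text
[ 4.73900e+02 -3.81788e+02 -4.87000e-01  6.50000e-01  1.02000e-01
  1.41720e+01  6.85730e+01  1.33042e+02]
[[-2.  -1.4]
 [ 1.4 -0.4]
 [ 0.2 -1. ]
 [ 3.1  0.8]
 [ 0.5 -1.5]
 [-1.6  1.5]
 [-0.1  3.3]
 [-0.8 -2. ]
 [ 0.  -0.4]
 [ 0.6  0.1]
 [-0.1 -0.6]
 [-0.9 -1.1]
 [ 0.6 -0.8]
 [-1.  -0.1]]
grip [-52.2 132.  118.9] [ 489.6 -240.7  118.9]
grip rel [ 16.6 132.  115.4] [ 550.4 -272.9  115.4]
far [  7.2   0.  135.2] [ 480.3 -385.2  135.2]
flat [40.  0. 62.] [ 509.2 -400.5   62. ]
knob [ 68.6 133.   83. ] [ 596.8 -296.3   83. ]
mug [366.  40.  20.] [-293.  322.   20.]
cup [ 723. -182.   20.] [127. 293.  20.]
[[ 0.246  0.    -0.969]
 [ 0.969  0.     0.246]
 [ 0.    -1.    -0.   ]]
```

```bash
python3 - <<'E'
from h import *
import cv2
q=np.load("p.npy");p=q[:3]
for n,c,uv,z in(("edge","top",(300,303),0),("edge2","top",(470,307),0),("pf handle","top",(165,262),80),("hopper front","top",(228,228),350),("hopper front low","top",(228,228),150),("machine corner","top",(95,250),300),("machine corner0","top",(95,250),0),("scene pf handle","scene",(197,150),80),("hopper base","scene",(255,165),60),("hopper left","scene",(222,75),300),("hopper left","scene",(222,75),400)):
    print(n,back(c,uv,z).round())
# overlay
def pan(a,x,y,z): return np.array([-85+x*np.cos(a)-z*np.sin(a),y,50+x*np.sin(a)+z*np.cos(a)])
for c,(u0,v0),f in(("scene",(240,195),3.6),("top",(325,160),4)):
    im=cv2.imread(f"pics/{c}0.png")[v0:v0+150,u0:u0+150];im=cv2.resize(im,None,fx=f,fy=f)
    def L(P,col):
        pts=np.array([(proj(c,s2w(p,x))-(u0,v0))*f for x in P]).astype(int);cv2.polylines(im,[pts],True,col,1)
    for z in(0,16):L([np.array([x,y,z]) for x,y in((-90,-85),(90,-85),(90,85),(-90,85))],(0,255,0))
    L([pan(q[3],x,y,12) for x,y in((5,-75),(160,-75),(160,75),(5,75))],(255,0,255))
    for z in(69,97):L([np.array([q[6]+x,q[7]+y,z]) for x,y in((-17,-12),(17,-12),(17,12),(-17,12))],(0,255,255))
    th=q[4]-.55;L([np.array([-21+72*np.sin(th),y,54+72*np.cos(th)]) for y in(99,165)],(255,255,0))
    cv2.imwrite(f"pics/o_{c}.png",im)
E
```

```text
edge [ 327. -112.    0.]
edge2 [ 328. -514.    0.]
pf handle [414. 187.  80.]
hopper front [465. -11. 350.]
hopper front low [486.  35. 150.]
machine corner [426. 235. 300.]
machine corner0 [441. 388.   0.]
scene pf handle [406. 135.  80.]
hopper base [520.  24.  60.]
hopper left [491.  67. 300.]
hopper left [ 438. -125.  400.]
```

View pics/o_scene.png

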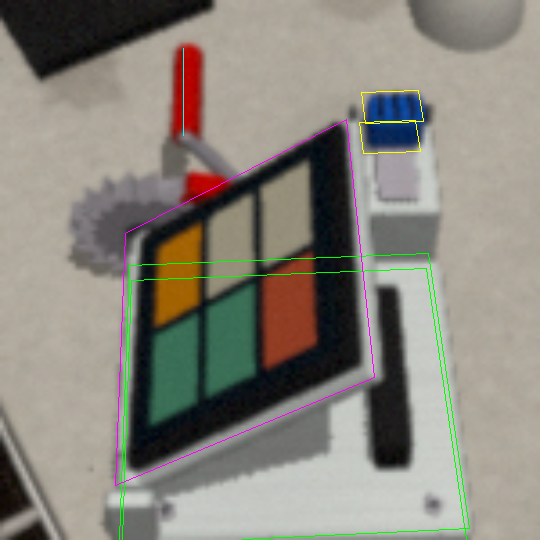

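View pics/o_top.png

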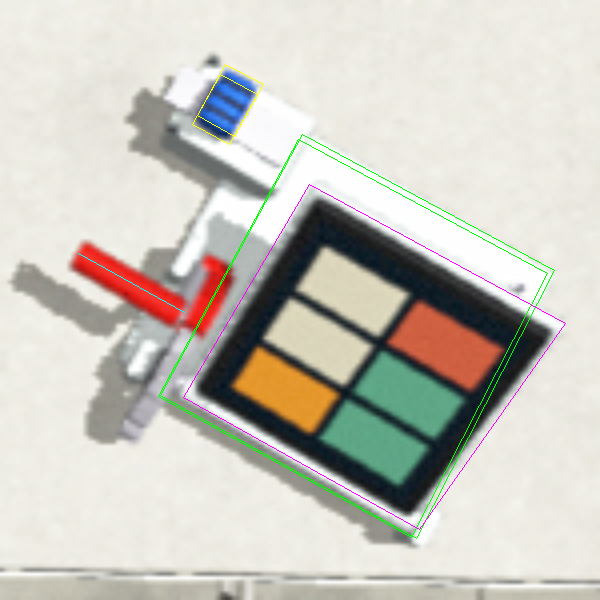

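Request:
{"name": "servo_tool", "arguments": {
  "deltas": [
    [-3,0,0,0,0],
    [-4,0,0,0,0],
    [-4,0,0,0,0],
    [-4,0,0,0,0],
    [-4,0,0,0,0],
    [-4,0,0,0,0],
    [-1,0,0,0,0],
    [0,0,0,0,0]
  ],
  "newtons": 30
}}

```text
time: 1.85
position: [94.7, 372.6, 231.9]
ee_rot: [0.559, -0.558, -0.435, 0.434]
wrist_force: [0.5, 0.7, 0.4]
grip_width: 0.5
```

Request:
{"name": "servo_tool", "arguments": {
  "deltas": [
    [-0.1,0,-2,3,0],
    [-0.15,0,-3.4,5,0],
    [-0.15,0,-3.4,5,0],
    [-0.15,0,-3.4,5,0],
    [-0.15,0,-3.4,5,0],
    [-0.15,0,-3.4,5,0],
    [-0.15,0,-3.4,5,0],
    [-0.15,0,-3.4,5,0],
    [-0.15,0,-3.4,5,0],
    [-0.15,0,-3.4,5,0],
    [-0.15,0,-3.4,5,0]
  ]
}}

```text
time: 2.95
position: [360.0, 143.9, 231.3]
ee_rot: [-0.693, 0.694, 0.138, -0.137]
wrist_force: [1.0, 0.4, 0.3]
grip_width: -0.1
```

Request:
{"name": "servo_tool", "arguments": {
  "deltas": [
    [-0.3,0,-3.4,5,0],
    [-0.3,0,-3.4,5,0],
    [-0.15,0,-3.4,5,0],
    [-0.15,0,-3.4,5,0],
    [-0.15,0,-3.4,5,0],
    [-0.15,0,-3.4,5,0],
    [-0.15,0,-3.4,5,0],
    [-0.15,0,-3.4,5,0],
    [-0.15,0,-3.4,5,0],
    [0,0,-2,5,0],
    [0,0,0,1,0],
    [0,0,0,0,0]
  ]
}}

```text
time: 4.15
position: [349.2, -173.3, 231.4]
ee_rot: [-0.685, 0.686, -0.173, 0.173]
wrist_force: [-0.2, -0.1, -0.3]
grip_width: -0.2
```

```bash
cat >> h.py <<'E'
def st():
    s=get_state();q=np.load("p.npy")
    from scipy.spatial.transform import Rotation as R
    o=s["ee_rot"];m=R.from_quat(o[[1,2,3,0]]).as_matrix()
    print("t",s["time"],"stand TCP",w2s(q[:3],s["position"]).round(1),"yaw err deg",round(np.degrees(np.arctan2(m[1,0],m[0,0])-q[2]),1),"down",m[:,1].round(3),"F",s["wrist_force"].round(1))
E
python3 - <<'E'
from h import *
import cv2
st()
for c in("wrist","top"):
    cv2.imwrite(f"pics/{c}1.png",read_camera(c)[:,:,::-1])
E
```

```text
t 4.15 stand TCP [-207.8  125.8  231.4] yaw err deg -0.4 down [-0.    -0.001 -1.   ] F [-0.2 -0.1 -0.3]
```

View pics/wrist1.png

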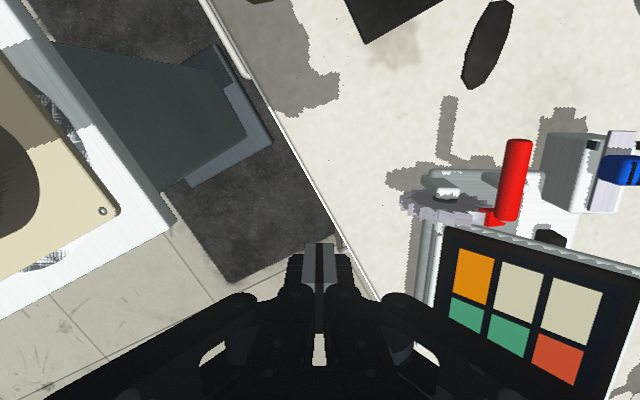

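View pics/top1.png

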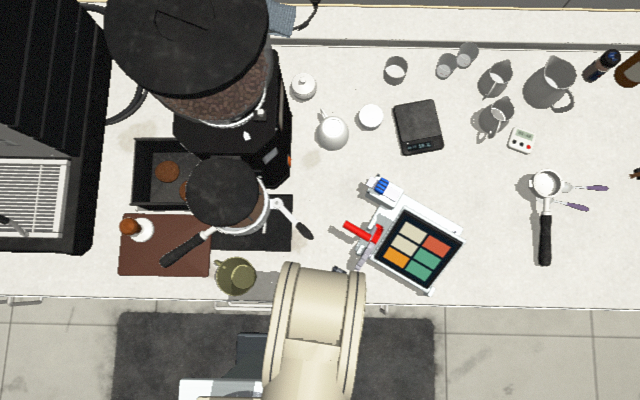

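```bash
python3 - <<'E'
from h import *
q=np.load("p.npy");p=q[:3]
th=q[4]-.55
for y in(99,165):print("bar",proj("wrist",s2w(p,[-21+72*np.sin(th),y,54+72*np.cos(th)])))
def pan(a,x,y,z): return np.array([-85+x*np.cos(a)-z*np.sin(a),y,50+x*np.sin(a)+z*np.cos(a)])
for y in(-75,75):
  for x in (5,160):print("pan",x,y,proj("wrist",s2w(p,pan(q[3],x,y,12))))
print("knob top",proj("wrist",s2w(p,[q[6]-17,q[7],97])))
E
```

```text
bar [507.50411733 224.14761252]
bar [521.84676878 144.44512608]
pan 5 -75 [424.12788807 346.23364588]
pan 160 -75 [596.93020353 423.82121488]
pan 5 75 [437.66516595 225.09961216]
pan 160 75 [647.0776097 272.9120355]
knob top [620.91342333 177.21205698]
```

Request:
{"name": "servo_tool", "arguments": {
  "deltas": [
    [3,0,0.7,0,0],
    [4,0,0.7,0,0],
    [3.5,0,0,0,0],
    [1,3,0,0,0],
    [0,4,0,0,0],
    [0,4,0,0,0],
    [0,2.1,0,0,0],
    [0,0,0,0,0],
    [0,0,0,0,0]
  ]
}}

```text
time: 5.15
position: [457.1, -214.5, 100.7]
ee_rot: [-0.686, 0.686, -0.172, 0.172]
wrist_force: [-0.4, 0.0, 1.3]
grip_width: -0.1
```

```bash
python3 - <<'E'
from h import *
import cv2
st()
for c in("wrist",):
    cv2.imwrite(f"pics/{c}2.png",read_camera(c)[:,:,::-1])
E
```

```text
t 5.15 stand TCP [-93.1 139.9 100.7] yaw err deg -0.3 down [-0.001 -0.001 -1.   ] F [-0.4  0.   1.3]
```

View pics/wrist2.png

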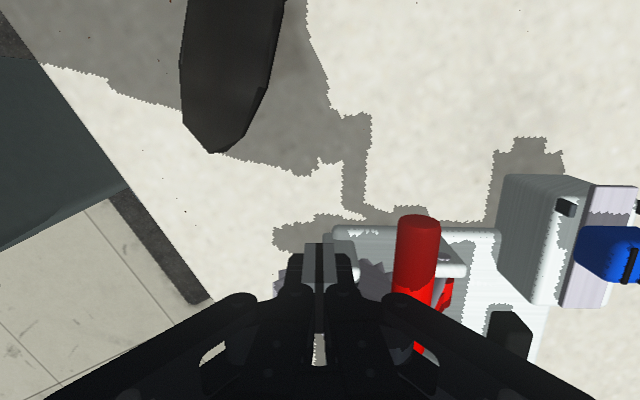

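Request:
{"name": "servo_tool", "arguments": {
  "deltas": [
    [1,0,0,0,0],
    [1,0,0,0,0],
    [1,0,0,0,0],
    [1,0,0,0,0],
    [1,0,0,0,0],
    [1,0,0,0,0],
    [1,0,0,0,0],
    [0.8,0,0,0,0],
    [0,0,0,0,0],
    [0,0,0,0,0]
  ]
}}

```text
time: 6.2
position: [525.1, -251.9, 100.1]
ee_rot: [-0.686, 0.686, -0.173, 0.173]
wrist_force: [-0.1, -0.6, -0.0]
grip_width: -0.1
```

```bash
python3 - <<'E'
from h import *
import cv2
st()
for c in("wrist","scene"):
    cv2.imwrite(f"pics/{c}3.png",read_camera(c)[:,:,::-1])
E
```

```text
t 6.2 stand TCP [-15.6 138.7 100.1] yaw err deg -0.4 down [-0. -0. -1.] F [-0.1 -0.6 -0. ]
```

View pics/wrist3.png

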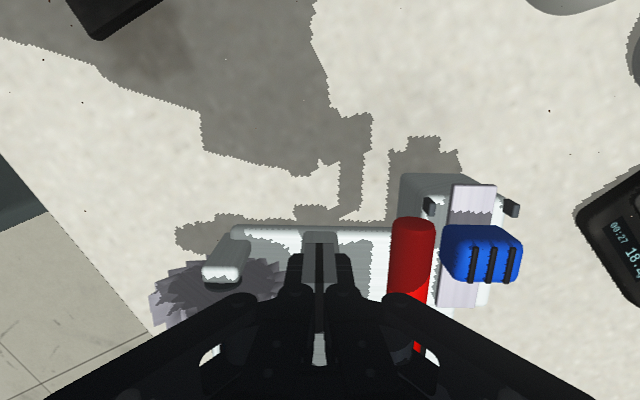

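View pics/scene3.png

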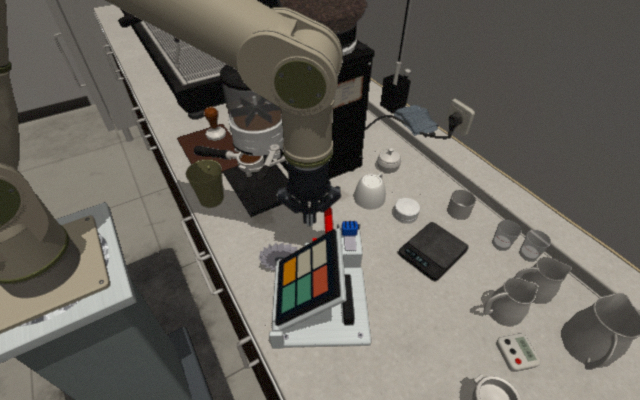

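```bash
python3 - <<'E'
from h import *
q=np.load("p.npy");p=q[:3]
for P in(.8,.95,1.1):
  th=P-.55
  print(P,[proj(c,s2w(p,[-21+72*np.sin(th),165,54+72*np.cos(th)])).round() for c in("wrist","scene")])
print("knob",w2s(p,back("wrist",(442,250),90)),proj("wrist",s2w(p,[q[6]-17,q[7],97])),proj("wrist",s2w(p,[q[6]+17,q[7],97])))
E
```

```text
0.8 [array([352., 230.]), array([314., 206.])]
0.95 [array([376., 227.]), array([319., 207.])]
1.1 [array([398., 222.]), array([324., 208.])]
knob [ 46.67509307 139.3102921   90.        ] [455.57140851 267.82758703] [524.3010806  267.44364536]
```

Request:
{"name": "servo_tool", "arguments": {
  "deltas": [
    [0,-3,0,0,0],
    [0,-4,0,0,0],
    [0,-3,0,0,0],
    [0,0,-3,0,0],
    [0.5,0,-4,0,0],
    [0.5,0,-4,0,0],
    [0.5,0,-2.9,0,0],
    [0,2,0,0,0],
    [0,2,0,0,0],
    [0,0,0,0,0],
    [0,0,0,0,0]
  ]
}}

```text
time: 7.4
position: [472.6, -381.0, 160.7]
ee_rot: [0.686, -0.686, 0.173, -0.172]
wrist_force: [0.1, -0.1, 0.4]
grip_width: -0.1
```

```bash
python3 - <<'E'
from h import *
import cv2
st()
for c in("wrist","scene"):
    cv2.imwrite(f"pics/{c}4.png",read_camera(c)[:,:,::-1])
E
```

```text
t 7.4 stand TCP [-1.500e+00  1.000e-01  1.607e+02] yaw err deg -0.3 down [-0.  0. -1.] F [ 0.1 -0.1  0.4]
```

View pics/wrist4.png

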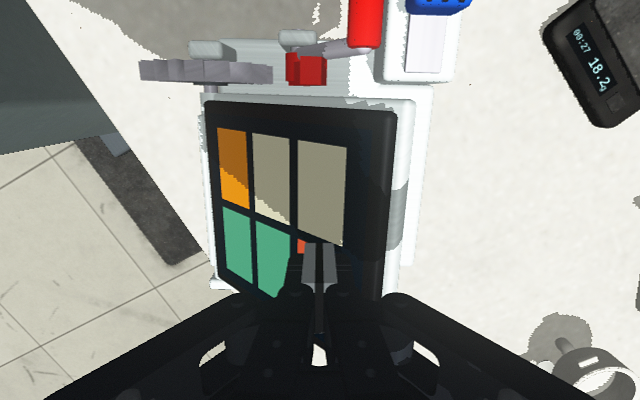

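View pics/scene4.png

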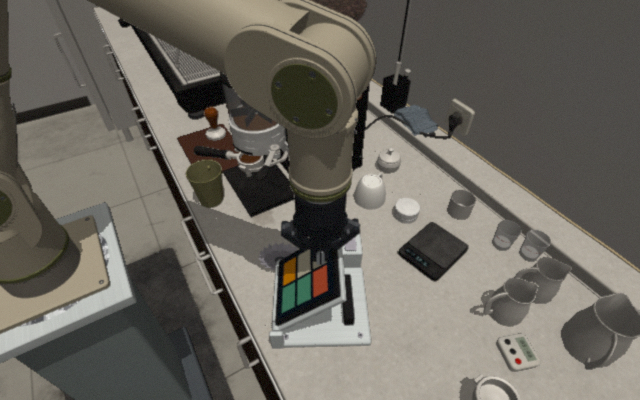

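Request:
{"name": "servo_tool", "arguments": {
  "deltas": [
    [0,0.5,0,0,0],
    [0,0.5,0,0,0],
    [0,0.3,0,0,0],
    [0,0.3,0,0,0],
    [0,0.3,0,0,0],
    [0,0.3,0,0,0],
    [0.1,0.3,0,0,0],
    [0.1,0.3,0,0,0],
    [0.1,0.3,0,0,0],
    [0.1,0.3,0,0,0],
    [0.1,0.3,0,0,0],
    [0.1,0.3,0,0,0]
  ]
}}

```text
time: 8.7
position: [478.5, -384.6, 120.7]
ee_rot: [-0.686, 0.686, -0.172, 0.173]
wrist_force: [0.6, 0.1, 4.6]
grip_width: -0.0
```

Request:
{"name": "servo_tool", "arguments": {
  "deltas": [
    [0.1,0.3,0,0,0],
    [0.1,0.3,0,0,0],
    [0.1,0.3,0,0,0],
    [0.1,0.3,0,0,0],
    [0.1,0.3,0,0,0],
    [0.1,0.3,0,0,0],
    [0.1,0.3,0,0,0],
    [0.1,0.3,0,0,0],
    [0.1,0.3,0,0,0],
    [0.1,0.3,0,0,0],
    [0.1,0.3,0,0,0],
    [0.1,0.3,0,0,0],
    [0.1,0.3,0,0,0],
    [0.1,0.3,0,0,0]
  ]
}}

```text
time: 10.1
position: [490.3, -390.8, 78.0]
ee_rot: [-0.686, 0.686, -0.173, 0.173]
wrist_force: [0.7, -1.2, 3.9]
grip_width: 0.1
```

```bash
python3 - <<'E'
from h import *
st()
E
```

```text
t 10.1 stand TCP [18.7 -0.3 78. ] yaw err deg -0.3 down [-0. -0. -1.] F [ 0.7 -1.2  3.9]
```

Request:
{"name": "servo_tool", "arguments": {
  "deltas": [
    [0.05,0.2,0,0,0],
    [0.05,0.2,0,0,0],
    [0,0.2,0,0,0],
    [0,0.2,0,0,0],
    [0,0.15,0,0,0],
    [0,0.15,0,0,0],
    [0,0.1,0,0,0],
    [0,0.1,0,0,0],
    [0,0.1,0,0,0],
    [0,0,0,0,0]
  ]
}}

```text
time: 11.1
position: [491.0, -391.0, 64.0]
ee_rot: [0.686, -0.686, 0.173, -0.172]
wrist_force: [1.6, -1.8, 2.7]
grip_width: -0.3
```

Request:
{"name": "servo_tool", "arguments": {
  "deltas": [
    [0,0.1,0,0,0],
    [0,0.1,0,0,0],
    [0,0.1,0,0,0],
    [0,0.1,0,0,0],
    [0,0,0,0,0]
  ]
}}

```text
time: 11.6
position: [491.3, -391.2, 62.0]
ee_rot: [0.686, -0.685, 0.172, -0.173]
wrist_force: [-4.3, 6.5, 23.0]
grip_width: -0.1
```

Request:
{"name": "servo_tool", "arguments": {
  "deltas": [
    [0,-0.3,0,0,0],
    [0,-0.5,0,0,0],
    [0,-2,0,0,0],
    [0,-4,0,0,0],
    [0,-4,0,0,0],
    [2,0,2,0,0],
    [2,0,3,0,0],
    [1,0,3,0,0],
    [0,0,0,0,0],
    [0,0,0,0,0]
  ]
}}

```text
time: 12.6
position: [572.9, -343.7, 167.5]
ee_rot: [-0.686, 0.686, -0.173, 0.171]
wrist_force: [-0.1, -0.5, 1.0]
grip_width: 0.1
```

```bash
python3 - <<'E'
from h import *
import cv2
st()
for c in("wrist","scene"):
    im=read_camera(c)[:,:,::-1]
    if c=="scene": im=cv2.resize(im[150:360,180:420],None,fx=2.5,fy=2.5)
    cv2.imwrite(f"pics/{c}5.png",im)
q=np.load("p.npy");p=q[:3]
print([proj("wrist",s2w(p,[q[6]+a,q[7]+b,97])).round() for a,b in((-17,-12),(17,-12),(17,12),(-17,12))])
print(regions_of("wrist","lock")[:1])
E
```

```text
t 12.6 stand TCP [ 69.7  80.  167.5] yaw err deg -0.3 down [-0.002  0.    -1.   ] F [-0.1 -0.5  1. ]
[array([291., 148.]), array([344., 148.]), array([344., 109.]), array([290., 110.])]
[{'rect': [291.2, 77.4, 343.9, 185.3], 'score': 0.74, 'pixels': array([[False, False, False, ..., False, False, False],
       [False, False, False, ..., False, False, False],
       [False, False, False, ..., False, False, False],
       ...,
       [False, False, False, ..., False, False, False],
       [False, False, False, ..., False, False, False],
       [False, False, False, ..., False, False, False]], shape=(400, 640))}]
```

View pics/wrist5.png

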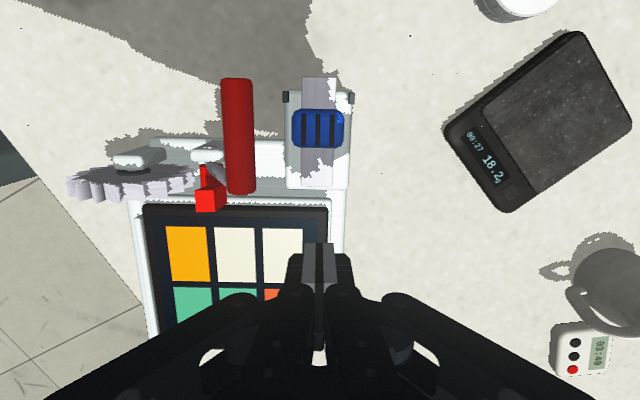

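View pics/scene5.png

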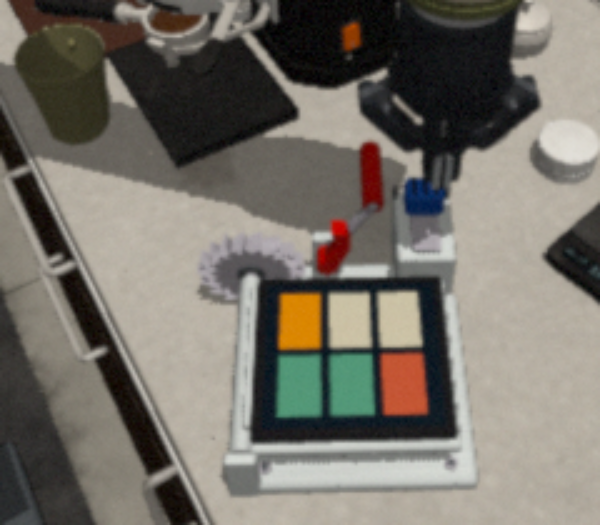

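Request:
{"name": "servo_tool", "arguments": {
  "deltas": [
    [0,0,3,0,0],
    [-0.1,0,4,0,0],
    [0,0,2.2,0,0],
    [0,2,0,0,0],
    [0,3,0,0,0],
    [0,2,0,0,0],
    [0,1.4,0,0,0],
    [0,0,0,0,0],
    [0,0,0,0,0]
  ]
}}

```text
time: 13.65
position: [615.7, -263.6, 85.1]
ee_rot: [-0.686, 0.686, -0.173, 0.173]
wrist_force: [0.2, -0.2, 0.2]
grip_width: -0.4
```

```bash
python3 - <<'E'
from h import *
import cv2
st()
im=read_camera("scene")[:,:,::-1]
im=cv2.resize(im[150:360,180:420],None,fx=2.5,fy=2.5)
cv2.imwrite(f"pics/s6.png",im)
E
```

```text
t 13.65 stand TCP [ 70.  170.8  85.1] yaw err deg -0.4 down [ 0.001 -0.    -1.   ] F [ 0.2 -0.2  0.2]
```

View pics/s6.png

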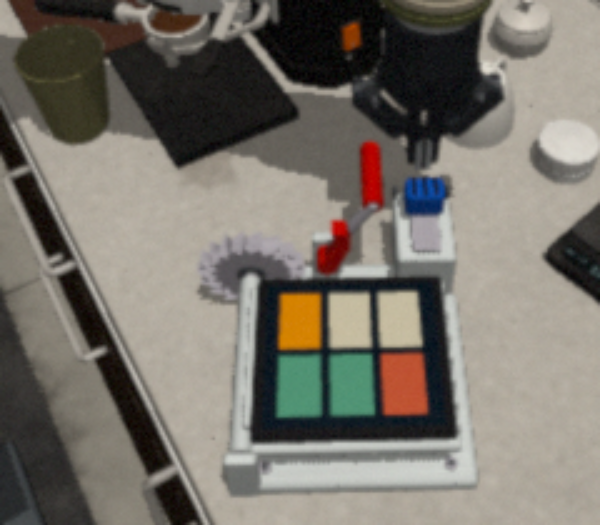

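Request:
{"name": "servo_tool", "arguments": {
  "deltas": [
    [0,0,-0.6,0,0],
    [0,0,-0.6,0,0],
    [0,0,-0.5,0,0],
    [0,0,-0.5,0,0],
    [0,0,-0.5,0,0],
    [0,0,-0.5,0,0],
    [0,0,-0.4,0,0],
    [0,0,-0.3,0,0],
    [0,0,0,0,0]
  ]
}}

```text
time: 14.6
position: [596.9, -297.9, 84.2]
ee_rot: [-0.686, 0.686, -0.173, 0.173]
wrist_force: [0.0, 0.2, 0.2]
grip_width: -0.1
```

```bash
python3 - <<'E'
from h import *
st()
E
```

```text
t 14.6 stand TCP [ 69.4 131.7  84.2] yaw err deg -0.4 down [-0. -0. -1.] F [0.  0.2 0.2]
```

Request:
{"name": "servo_tool", "arguments": {
  "deltas": [
    [0,0,-0.2,0,0],
    [0,0,-0.2,0,0],
    [0,0,-0.2,0,0]
  ]
}}

```text
time: 14.9
position: [595.1, -301.2, 84.2]
ee_rot: [0.687, -0.685, 0.172, -0.172]
wrist_force: [3.0, 8.0, 1.5]
grip_width: -0.1
```

```bash
python3 - <<'E'
from h import *
import cv2
st()
im=read_camera("scene")[:,:,::-1]
im=cv2.resize(im[150:360,180:420],None,fx=2.5,fy=2.5)
cv2.imwrite(f"pics/s7.png",im)
cv2.imwrite("pics/w7.png",read_camera("wrist")[:,:,::-1])
E
```

```text
t 14.9 stand TCP [ 69.4 128.   84.2] yaw err deg -0.3 down [ 0.001  0.002 -1.   ] F [3.  8.  1.5]
```

View pics/s7.png

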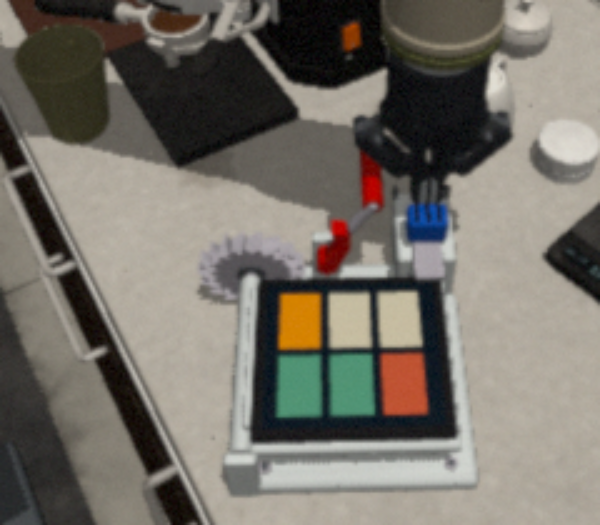

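View pics/w7.png

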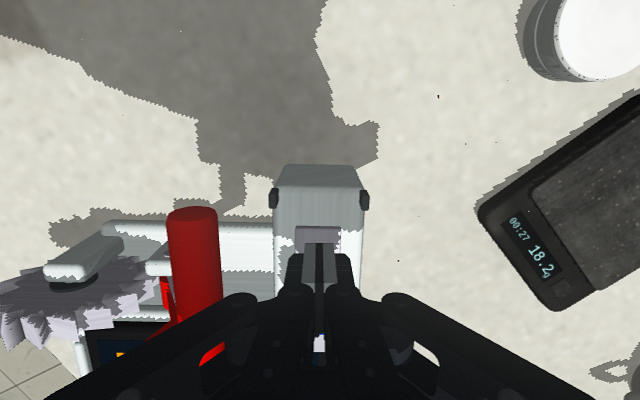

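```bash
python3 - <<'E'
from h import *
q=np.load("p.npy");p=q[:3]
for l in(0,20,25,30):
  print(l,[((proj("scene",s2w(p,[q[6]+a,q[7]-12-l,97]))-(180,150))*2.5).round() for a in(-17,17)],[((proj("scene",s2w(p,[q[6]+a,q[7]-12-l,69]))-(180,150))*2.5).round() for a in(-17,17)])
print("panel edge",((proj("scene",s2w(p,[q[6],75,62]))-(180,150))*2.5).round(),((proj("scene",s2w(p,[q[6],60,66]))-(180,150))*2.5).round())
E
```

```text
0 [array([404., 198.]), array([444., 197.])] [array([402., 219.]), array([442., 218.])]
20 [array([406., 217.]), array([447., 216.])] [array([404., 238.]), array([445., 236.])]
25 [array([406., 222.]), array([448., 220.])] [array([405., 243.]), array([445., 241.])]
30 [array([407., 227.]), array([449., 225.])] [array([405., 248.]), array([446., 246.])]
panel edge [427. 268.] [430. 280.]
```

Request:
{"name": "servo_tool", "arguments": {
  "deltas": [
    [0,0,-0.1,0,0],
    [0,0,-0.1,0,0],
    [0,0,-0.1,0,0],
    [0,0,0,0,0],
    [0,0,0,0,0]
  ]
}}

```text
time: 15.5
position: [595.0, -301.3, 84.2]
ee_rot: [0.688, -0.684, 0.171, -0.172]
wrist_force: [3.4, 12.1, 3.5]
grip_width: -0.3
```

```bash
python3 - <<'E'
from h import *
st()
E
```

```text
t 15.5 stand TCP [ 69.4 127.8  84.2] yaw err deg -0.1 down [ 0.002  0.005 -1.   ] F [ 3.4 12.1  3.5]
```

Request:
{"name": "servo_tool", "arguments": {
  "deltas": [
    [0,0,0.5,0,0],
    [0,0,2,0,0],
    [0,-1,2,0,0],
    [0,-3,0,0,0],
    [0,-4,0,0,0],
    [0,0,-4,0,0],
    [0,0,-4,0,0],
    [0,0,-2,0,0],
    [0,0,0,0,0],
    [0,0,0,0,0]
  ]
}}

```text
time: 16.5
position: [566.8, -353.9, 164.2]
ee_rot: [-0.686, 0.686, -0.173, 0.173]
wrist_force: [0.1, 1.0, 0.0]
grip_width: 0.3
```

```bash
python3 - <<'E'
from h import *
import cv2
st()
q=np.load("p.npy");p=q[:3]
im=read_camera("scene")[:,:,::-1]
im=cv2.resize(im[200:350,230:390],None,fx=3.6,fy=3.6,interpolation=cv2.INTER_CUBIC)
cv2.imwrite(f"pics/s8.png",im)
w=read_camera("wrist")[:,:,::-1];cv2.imwrite("pics/w8.png",w)
for l in(0,20,25,30):
  print(l,[proj("wrist",s2w(p,[q[6]+a,q[7]-l+b,97])).round() for a in(-17,17) for b in(-12,12)])
hsv=cv2.cvtColor(w,cv2.COLOR_BGR2HSV);m=cv2.inRange(hsv,(105,120,40),(125,255,255));ys,xs=np.nonzero(m);print(np.percentile(xs,[1,99]),np.percentile(ys,[1,99]))
E
```

```text
t 16.5 stand TCP [ 69.1  68.1 164.2] yaw err deg -0.4 down [-0. -0. -1.] F [0.1 1.  0. ]
0 [array([291., 136.]), array([289.,  96.]), array([345., 136.]), array([346.,  96.])]
20 [array([292., 168.]), array([290., 130.]), array([344., 167.]), array([345., 130.])]
25 [array([292., 175.]), array([291., 138.]), array([344., 175.]), array([345., 138.])]
30 [array([292., 183.]), array([291., 146.]), array([344., 182.]), array([345., 146.])]
[164. 342.] [136. 307.]
```

View pics/s8.png

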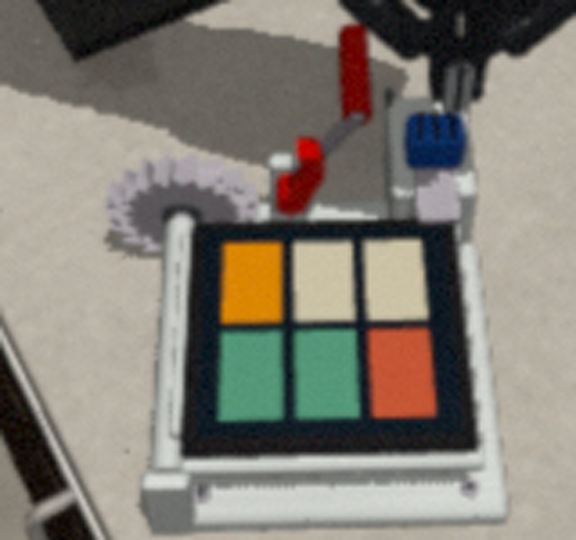

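View pics/w8.png

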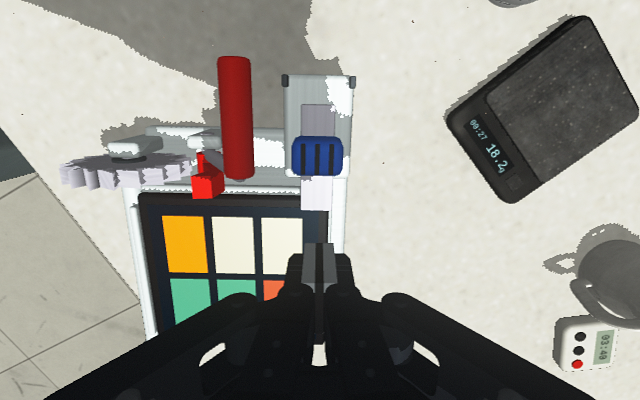

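```bash
python3 - <<'E'
from h import *
import cv2
q=np.load("p.npy");p=q[:3]
a=cv2.imread("pics/wrist5.png")[60:210,260:380];b=cv2.imread("pics/w8.png")[60:220,260:380]
a=cv2.resize(a[:150],None,fx=3.3,fy=3.3,interpolation=cv2.INTER_CUBIC);b=cv2.resize(b[:150+5][:150],None,fx=3.3,fy=3.3,interpolation=cv2.INTER_CUBIC)
cv2.imwrite("pics/cmp.png",np.hstack([a,b]))
for y in(75,85):print(y,proj("wrist",s2w(p,[69,y,62])))
E
```

```text
75 [318.76131072 190.77204802]
85 [318.70411567 178.15867888]
```

View pics/cmp.png

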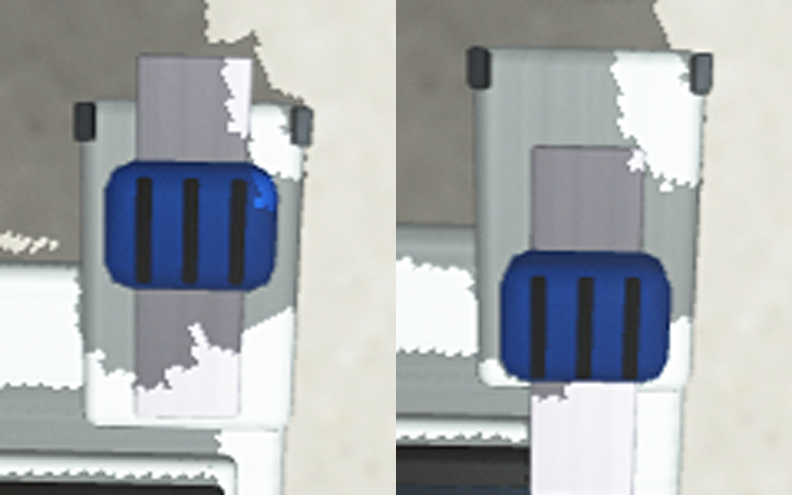

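```bash
python3 - <<'E'
from h import *
q=np.load("p.npy");p=q[:3]
st()
m=camera_model("wrist");T=m["world_to_cam"];o=-T[:3,:3].T@T[:3,3]
print(w2s(p,o).round(1),(T[:3,:3]).round(4).tolist())
print([proj("wrist",s2w(p,[q[6],q[7]-l-12,97])).round(1) for l in(0,25,30)])
# housing back edge & plate rear
for z in (62,66):print(z,[w2s(p,back("wrist",(318,r),z)).round(1)[1] for r in (60+50/3.3,60+147/3.3,210,190)])
E
```

```text
t 16.6 stand TCP [ 69.3  69.9 164. ] yaw err deg -0.3 down [-0.     0.001 -1.   ] F [ 0.  -0.6  0.2]
[ 69.3 147.5 306.9] [[0.8817, -0.4719, 0.0004], [0.4502, 0.841, -0.3], [0.1412, 0.2647, 0.9539]]
[array([317.8, 136.2]), array([318., 175.]), array([318. , 182.4])]
62 [np.float64(158.6), np.float64(139.0), np.float64(59.3), np.float64(75.6)]
66 [np.float64(158.5), np.float64(139.1), np.float64(60.7), np.float64(76.8)]
```

```bash
python3 - <<'E'
from h import *
import cv2
im=read_camera("top");cv2.imwrite("pics/t9.png",im[:,:,::-1])
read_camera("scene")
for c in("scene","top"):
  for t in("mug_green","cup_white","pawl"):
    r=regions_of(c,t)[:1]
    if r:print(c,t,r[0]["score"],r[0]["rect"])
E
```

```text
scene mug_green 0.57 [184.7, 162.0, 225.0, 207.9]
scene cup_white 0.44 [260.7, 244.5, 365.8, 333.9]
scene pawl 0.58 [305.2, 205.3, 334.9, 258.1]
top mug_green 0.93 [215.1, 257.6, 256.2, 290.7]
top cup_white 0.69 [315.6, 107.5, 346.5, 152.2]
```

View pics/t9.png

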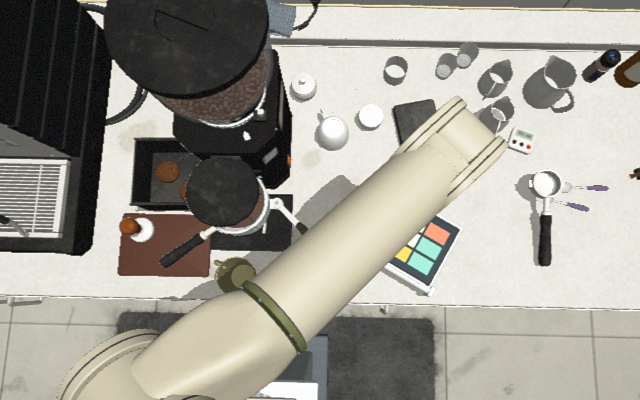

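```bash
python3 - <<'E'
from bench import *
print(finish_job(),get_state()["time"])
E
```

```text
the job is handed in; nothing more can be done
the job is handed in; nothing more can be done
```

The stand is folded flat and locked, done in the order asked, and I handed the job in at about 17 s on the robot's clock.

- **Lever:** I pushed the red lever over with the shut fingers. It fell to its released side, and the later pictures still show it there. It appeared about 8 mm further over than my model put the released stop.
- **Tablet:** I pressed it down in steps of 5 mm, slowing to 1 mm. The force stayed around 3 to 5 N until the fingertips stopped at 62.0 mm with 23 N, which is the stated height when flat. The pictures show it still flat.
- **Lock:** I pushed the blue knob in until it stopped moving, at about 12 N. The tongue now covers the tablet's edge by about 15 mm, and its plate has moved about 31 mm relative to the housing. Both match the end stop.
- **Mug and cup:** In the top view neither has visibly moved. The arm ended clear above everything, with about zero force at the wrist.

Two checks disagreed:
- **Knob travel:** comparing the knob's position before and after gave only about 25 mm of travel. I trusted the tongue and plate readings and the firm stop instead, since the robot's position readings vary by about 2 mm.
- **White cup:** the final network detection in the scene view landed on the tablet. The top view found the cup in its original place.

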